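# Film the teapot's worn spout and its lid knob

### The arm

A 6-joint arm with a two-finger parallel gripper is mounted at the origin on the work surface. World frame = base frame: x ahead of the robot, y to its left, z up, the work surface at z = 0. Lengths are in m, angles in rad, forces in N, time in s.
With the tool pointing down it reaches from about 0.275 to 0.775 m from the base axis. Payload 14.6 kg.
Tool frame: the origin (TCP) lies between the finger pads, 19 mm behind the fingertips; this is the grasp point; z points along the fingers, y is the line along which they close (so a half turn about z gives the same grasp; the last joint's range is limited). The gripper opens to 85 mm and grips with 20 to 120 N. Pads are 22 mm wide; open, the fingers measure 114 mm over their backs; the gripper's body (76 mm by 85 mm) begins 54 mm behind the grasp point. The pads swing forward as they close: fully open they stand 13 mm farther back than shut.
Start: joints at [-1.305, 0.263, -0.048, 1.259, 0, 1.415], TCP at [0.214, -0.479, 0.25] pointing down, gripper open.
Joint ranges: [-2.65, 2.65], [-0.89, 1.7], [-1.18, 1.37], [-2.13, 2.11], [-1.35, 1.29], [-3.14, 3.14]. Speed limits (rad/s): [1.89, 1.89, 2.57, 2.79, 3.14, 3.14].

### API

Orientations are given as a unit quaternion [w, x, y, z].
In Python, from bench import manip gives the robot as it stands. The module is installed in compiled form; this text tells all that it offers.
- The arm moves only by the tool servo_tool, never from a script. Its argument "commands" is a list of rows, each a list of 4 numbers: the shift along the tool's x, y, z each as a share of 750 mm, from -1 to 1, then the turn about the tool's z as a share of pi/4 rad, from -1 to 1. A call has 1 to 8 rows; each row shifts and turns the commanded pose from where the row before left it, along the tool's axes as they then stand; what a row does not reach is not made up. A row lasts 1/12 s, in which the tool goes at most 41.7 mm and 7.16 degrees, less where a joint would pass 70% of its speed; a pose out of reach is approached as far as the arm can. A call with a number of a shift or a turn outside -1 to 1 is refused whole. A call with a gripper value outside its range is refused whole. "claw" is the closure, from 0 (fully open) to 1 (shut), set as the call begins (left out, the last holds). The fingers move at their own pace and stop on an object; the grip force is fixed at half the most. Time passes only in rows, so rows that do not move let the fingers close. It gives the time, the measured TCP pose, the force, the opening and the grip force at its end, in the units of the state.
- manip.read_state(): the state, without advancing time (a new reading comes with each control period).
- manip.capture(name): name is "scene" or "top" or "wrist"; returns a dict with "image" (400x640x3 uint8, red, green, blue), "depth" (400x640 float32, m along the optical axis (not along the pixel's ray), 0 where there is no reading), "fx", "fy", "cx", "cy" (pixels), "R" (3x3) and "t" (3): a world point X has camera coordinates R X + t; the wrist camera has in their place "hand_eye" (4x4, takes a point from camera to tool coordinates, whose origin is the TCP and whose axes are the flange's). Camera axes: x right, y down, z forward; pixel columns grow to the right and rows downward; lengths in m; the calibration is good to about 2 mm. The wrist camera is an equidistant fisheye: a pixel r from the principal point sees the ray r / f radians off the axis. A picture is of the moment at which its call begins: read the wrist's pose just before it.
- manip.job_done(): hands the job in; it is judged then, once.
Trained networks look in the newest picture that a camera, given by its name, has taken for a name from the list of things; names that differ only in an ending like _2 or _b are one class to them, and where a whole thing is asked for, a point or a joint stands for the part that bears it (a point fixed in the world has none). Each returns a list of dicts, best first, with "confidence" (0 to 1); they miss things now and then, are a little off and sometimes report something else, mostly with a low value. They report only what shows in the picture. A call takes as long as a camera call. They do not tell look-alikes from the thing itself.
- manip.silhouettes(camera, target): "pixels" (400x640 bool, what is visible of it) and "location" ([row, column] in pixels, amid what is visible of it).
The state is a dict: "t": time; "joint_positions": joint angles; "joint_vel": joint speeds; "joint_efforts": joint torques, N m; "ee_pos": TCP position; "ee_rot": TCP orientation; "force": force on the tool from outside, world axes, zero at the start; "torque": the same for the moment, N m; "gripper_width": opening from 0.0 (shut) to 1.0 (fully open); "finger_force": force on a finger pad.
Only numpy, scipy, OpenCV 4.12 (cv2) and the standard library are available. Lean on these libraries where they do the work, as an engineer would, in place of code of your own. Each camera call takes 0.05 s, during which the arm holds its last target. There are 200 camera calls.

### The job

Film a condition clip of the pale blue teapot for its sale: press the red button on the grey remote all the way down to start the camera, then point from straight above at the brown worn tip of the teapot's spout, with the fingertips about two centimetres above it, and stay there for at least two seconds. Then point in the same way at the black knob on top of the teapot's lid for at least two seconds, and last press the red button all the way down again to stop the camera and let it come back up. Do not touch, lift or shift the teapot, its lid or the other crockery.

Things in the scene. Friction and masses are not known exactly. Their poses are not given: they have to be found in the camera images.
- teapot: Pale blue eight-sided china teapot, loose on the table, black lines on its edges, about 176 mm across the body, 105 mm high without the lid (163 mm with lid and knob). Origin: centre of its underside, on the table. Its x axis points towards the spout (tip 151 mm from the axis); the black and white handle is on the -x side, reaching 149 mm from the axis and 115 mm high; z is up.
- spout_tip (a point): Topmost point of the rounded brown tip (19 mm across) of the teapot's spout, 142 mm from the pot's axis and 133.5 mm above the table. z is up.
- teapot_lid: White eight-sided lid with a black knob, 120 mm across, 58 mm high with the knob, lying loose on the flat top of the teapot (it is not fastened). Origin: centre of its underside, 105 mm above the table; z is up.
- knob_top (a point): Top of the pointed black knob (34 mm across) of the teapot's lid, on the lid's axis, 163 mm above the table. z is up.
- remote: Grey camera remote fixed to the table, a flat block 110 mm (x) by 70 mm (y), 22 mm high; origin: centre of its underside. The round red button stands in a black housing 50 mm across and 12 mm high in the middle of its top.
- record_top (a point): Centre of the top face of the red button (34 mm across), 44 mm above the table when up; it moves down with the button.
- record (a joint): Travel of the red button in m: 0 up, 0.006 fully down, pressed straight down against a spring that needs about 5 N at full travel and returns the button when let go. It counts as pressed beyond 0.0045.
- cup: White cup, bystander, loose, 84 mm across the rim, 65 mm high; origin: centre of its underside.
- jug: Pale yellow milk jug with one handle (shaped like a mug), bystander, loose, 72 mm across, 85 mm high; origin: centre of its underside; the handle is on its +y side.
- sugar_bowl: Pale blue eight-sided sugar bowl with a small black knob, bystander (not the teapot), loose, 92 mm across, 85 mm high; origin: centre of its underside.
Mind the look-alikes: they are no part of the job. Leave any turquoise or yellow look-alike of the remote alone.

How it is judged:
By the outcome, as a careful person would: the job done as asked, in the order asked, and still so for the second after the job is handed in, with the robot touching nothing.
It also fails if it takes over 64 s, if anything falls off the work surface, if the arm or the gripper's body presses on something with over 40 N, if the wrist force passes 120 N, or if a joint passes its speed limit or range.

## Working session

There is one attempt and no reset: what is moved stays moved. The work goes in short steps, Python scripts to look and compute and a tool call to move; the robot and the scene stay as the last step left them, time stands still between calls to the robot, and variables do not carry over. Pictures are saved under pics/ and viewed, at most 10 in all, crops included, and the job is handed in when it is done.

Besides the shell and the picture viewer there is one more tool, called after "Call:" as name(argument=value, ...), one argument or row to a line, values as JSON. servo_tool: Moves the arm, as the interface text tells. Shift numbers are shares of 750 mm and turn numbers shares of pi/4 rad, none past 1 either way. Its arguments: {"type":"object","properties":{"commands":{"type":"array"},"claw":{"type":"number"}},"required":["commands"]}

```bash
mkdir -p pics; cat > h.py <<'E'
import numpy as np, cv2
from bench import manip
def cap(n,save=None):
    c=manip.capture(n)
    if save: cv2.imwrite(f'pics/{save}.png',c['image'][:,:,::-1])
    return c
def pts(c,mask):
    r,q=np.nonzero(mask&(c['depth']>0)); z=c['depth'][r,q]
    X=np.c_[(q-c['cx'])/c['fx']*z,(r-c['cy'])/c['fy']*z,z]
    return (X-c['t'])@c['R'], np.c_[r,q]
E
python3 - <<'E'
from h import *
s=manip.read_state(); print(s)
ims=[]
for n in ['top','scene']:
    c=cap(n,n+'0'); print(n,c['fx'],c['cx'],c['cy'],c['R'].round(3).tolist(),c['t'])
    for o in ['teapot','teapot_lid','spout_tip','knob_top','remote','record_top','cup','jug','sugar_bowl']:
        for d in manip.silhouettes(n,o)[:4]:
            P,_=pts(c,d['pixels'])
            print(n,o,round(d['confidence'],2),np.round(d['location']),d['pixels'].sum(), np.median(P,0).round(3) if len(P) else '', P.min(0).round(3) if len(P) else '',P.max(0).round(3) if len(P) else '')
E
```

```text
{'t': 0.0, 'joint_positions': array([-1.30529913e+00,  2.63523620e-01, -4.89787829e-02,  1.25938457e+00,
        2.91876281e-05,  1.41551694e+00]), 'joint_vel': array([ 0.00072539, -0.00112761,  0.00067843, -0.00031771, -0.00102187,
        0.00080902]), 'joint_efforts': array([ 1.35697828e-03, -6.37619662e+01,  3.84563112e+01,  1.38732974e-02,
       -2.61170533e-05,  4.19945721e-06]), 'ee_pos': array([ 0.21438772, -0.47893857,  0.24950937]), 'ee_rot': array([-5.45298990e-04,  9.77949754e-01,  2.08839605e-01, -1.54652867e-05]), 'force': array([ 0.34037814,  0.3805006 , -0.17482592]), 'torque': array([ 0.02010876, -0.02545628,  0.00234518]), 'finger_force': 0.0, 'gripper_width': 0.9999825740931692}
top 423.42039135543524 322.78006338176317 198.6186426688054 [[0.003, -1.0, 0.015], [-0.995, -0.004, -0.097], [0.097, -0.015, -0.995]] [-0.03613989  0.56589169  1.15841545]
top teapot 0.69 [211. 294.] 1690 [0.569 0.028 0.09 ] [ 0.458 -0.059 -0.002] [0.703 0.119 0.136]
top teapot_lid 0.77 [189. 300.] 1482 [0.58  0.025 0.123] [ 0.528 -0.031  0.101] [0.639 0.082 0.166]
top spout_tip 0.75 [209.
[... 2080 characters left out ...]
59 [170. 194.] 769 [ 0.456 -0.413  0.02 ] [ 0.383 -0.482 -0.004] [ 0.499 -0.38   0.045]
scene remote 0.57 [208. 183.] 994 [ 0.616 -0.368  0.02 ] [ 0.522 -0.436 -0.005] [ 0.662 -0.332  0.047]
scene record_top 0.66 [160. 195.] 101 [ 0.444 -0.422  0.041] [ 0.388 -0.473 -0.004] [ 0.457 -0.406  0.045]
scene record_top 0.49 [200. 178.] 106 [ 0.605 -0.373  0.041] [ 0.587 -0.39   0.031] [ 0.619 -0.36   0.047]
scene cup 0.61 [290. 313.] 1349 [0.767 0.028 0.033] [ 0.707 -0.026 -0.005] [0.823 0.071 0.067]
scene jug 0.94 [297. 464.] 1638 [0.73  0.35  0.051] [ 0.613  0.287 -0.005] [0.753 0.393 0.086]
scene sugar_bowl 0.6 [249. 230.] 965 [ 0.72  -0.193  0.055] [ 0.668 -0.246 -0.004] [ 0.75  -0.158  0.086]
```

```bash
python3 -c "
import cv2,numpy as np
a=cv2.imread('pics/top0.png');b=cv2.imread('pics/scene0.png')
cv2.imwrite('pics/both.png',cv2.resize(np.vstack([a,b]),(480,600)))"
```

```text
(no output)
```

View pics/top0.png

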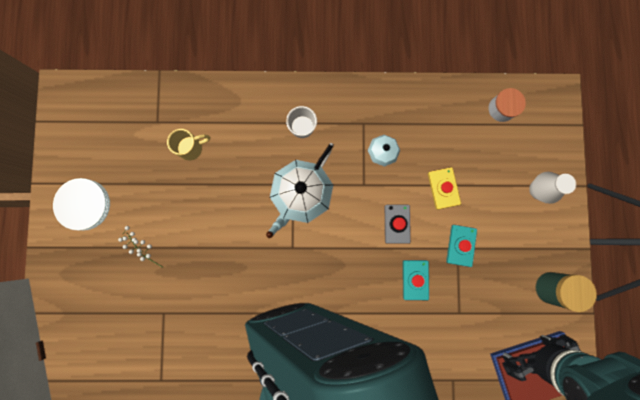

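View pics/scene0.png

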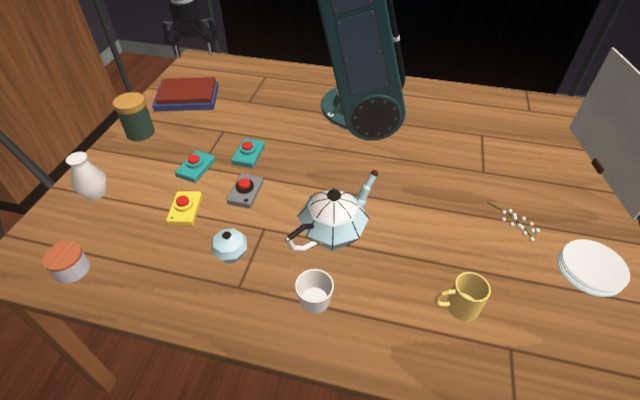

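Top view: grey remote with its red button at pixel (row 223, col 400), teapot knob at (188, 301), and brown spout tip at (234, 269) towards the robot. The turquoise and yellow remotes are decoys. The scene view agrees, with the button at (185, 244), knob at (195, 334) and tip at (173, 374).

```bash
python3 - <<'E'
from h import *
from scipy.spatial.transform import Rotation as Ro
C={n:cap(n) for n in ['top','scene']}
def blob(n,rc,w,f):
    c=C[n]; im=c['image'].astype(int); m=np.zeros(im.shape[:2],bool)
    r,q=rc; s=np.s_[r-w:r+w+1,q-w:q+w+1]; m[s]=f(im[s][...,0],im[s][...,1],im[s][...,2]); 
    k,l,st,ce=cv2.connectedComponentsWithStats(m.astype(np.uint8)); i=1+np.argmax(st[1:,4]); return l==i,ce[i]
red=lambda r,g,b:(r>150)&(g<90)&(b<90)
dark=lambda r,g,b:(r<60)&(g<60)&(b<60)
brown=lambda r,g,b:(r>g+15)&(r<130)&(g<75)
fs={'button':(red,(223,400),(185,244)),'knob':(dark,(188,301),(195,334)),'tip':(brown,(234,269),(173,374))}
for k,(f,a,b) in fs.items():
    U=[];P=[]
    for n,rc in zip(['top','scene'],[a,b]):
        m,ce=blob(n,rc,12,f); c=C[n]; p,_=pts(c,m)
        print(k,n,m.sum(),ce.round(1),'med',np.median(p,0).round(4),'max',p[p[:,2].argmax()].round(4),'hi5',p[np.argsort(p[:,2])[-6:]].mean(0).round(4))
        U.append([(ce[0]-c['cx'])/c['fx'],(ce[1]-c['cy'])/c['fy']]);P.append(np.c_[c['R'],c['t']])
    X=cv2.triangulatePoints(P[0],P[1],np.array(U[0]),np.array(U[1])).ravel(); print('  tri',(X[:3]/X[3]).round(4))
# lid: white/top rim centre fit
for n in C:
    d=manip.silhouettes(n,'teapot_lid')[0]; p,_=pts(C[n],d['pixels']); 
    q=p[(p[:,2]>.108)&(p[:,2]<.12)]; (x,y),r=cv2.minEnclosingCircle(q[:,:2].astype(np.float32)); print(n,'lid',x,y,r)
E
```

```text
button top 111 [398.7 223.2] med [ 0.4977 -0.2438  0.0444] max [ 0.4977 -0.2486  0.049 ] hi5 [ 0.4977 -0.2447  0.0483]
button scene 89 [243.9 182.8] med [ 0.501  -0.2401  0.0418] max [ 0.4959 -0.2507  0.0452] hi5 [ 0.508  -0.2398  0.0446]
  tri [ 0.4973 -0.2436  0.0374]
knob top 100 [300.3 187.1] med [0.5821 0.0246 0.1556] max [0.5813 0.0269 0.1657] hi5 [0.5844 0.0275 0.1637]
knob scene 96 [333.4 194.7] med [0.5929 0.0281 0.1532] max [0.5858 0.0273 0.1622] hi5 [0.5871 0.0264 0.1611]
  tri [0.5837 0.0252 0.144 ]
tip top 30 [269.  234.5] med [0.4642 0.1031 0.131 ] max [0.4679 0.1078 0.1355] hi5 [0.4646 0.1046 0.134 ]
tip scene 27 [374.4 172.5] med [0.4706 0.1068 0.1305] max [0.4711 0.1103 0.1335] hi5 [0.4702 0.1057 0.1322]
  tri [0.4642 0.105  0.1244]
top lid 0.5836353302001953 0.02535790391266346 0.057728204876184464
scene lid 0.5884876847267151 0.027387071400880814 0.056903548538684845
```

Call:
servo_tool(
  commands=[
    [0.0296,-0.0083,0,0],
    [0.0296,-0.0083,0,0],
    [0.0296,-0.0083,0,0],
    [0.0296,-0.0083,0,0],
    [0.0296,-0.0083,0,0],
    [0.0296,-0.0083,0,0],
    [0.0296,-0.0083,0,0],
    [0.0296,-0.0083,0,0],
  ],
  claw=1,
)

```text
t: 1.87
ee_pos: [0.357, -0.3604, 0.2501]
ee_rot: [0.0, 0.978, 0.209, 0.0]
force: [0.1, -1.0, -0.5]
gripper_width: -0.005
finger_force: 0.0
```

Call:
servo_tool(
  commands=[
    [0.0296,-0.0083,0.02,0],
    [0.0296,-0.0083,0.02,0],
    [0.0296,-0.0083,0.02,0],
    [0.0296,-0.0083,0.02,0],
    [0.0296,-0.0083,0.02,0],
    [0.0296,-0.0083,0.02,0],
    [0.0296,-0.0083,0,0],
    [0.0296,-0.0083,0,0],
  ],
)

```text
t: 2.53
ee_pos: [0.4984, -0.2421, 0.1591]
ee_rot: [-0.001, 0.978, 0.209, -0.001]
force: [0.9, 0.1, 0.8]
gripper_width: -0.0
finger_force: 0.0
```

Call:
servo_tool(
  commands=[
    [0,0,0,0],
    [0,0,0,0],
    [0,0,0,0],
  ],
)

```text
t: 2.78
ee_pos: [0.4977, -0.2434, 0.16]
ee_rot: [0.0, 0.978, 0.209, -0.0]
force: [0.7, 0.0, 0.4]
gripper_width: -0.002
finger_force: 0.0
```

```bash
cat >> h.py <<'E'
from scipy.spatial.transform import Rotation as Ro
def wrist(save=None):
    s=manip.read_state(); c=cap('wrist',save); q=s['ee_rot']; R=Ro.from_quat([q[1],q[2],q[3],q[0]]).as_matrix()
    return s,c,R
def w2px(X,s,c,R):
    H=c['hand_eye']; p=H[:3,:3].T@(R.T@(np.asarray(X)-s['ee_pos'])-H[:3,3]); th=np.arctan2(np.hypot(p[0],p[1]),p[2]); a=np.arctan2(p[1],p[0])
    return np.array([c['cy']+c['fy']*th*np.sin(a),c['cx']+c['fx']*th*np.cos(a)])
def ray(px,s,c,R,z):
    v=np.array([(px[1]-c['cx'])/c['fx'],(px[0]-c['cy'])/c['fy']]); th=np.linalg.norm(v); 
    d=np.r_[v/th*np.sin(th),np.cos(th)]; H=c['hand_eye']; d=R@H[:3,:3]@d; o=R@H[:3,3]+s['ee_pos']; return o+d*(z-o[2])/d[2]
E
python3 - <<'E'
from h import *
s,c,R=wrist('w1'); print(s['ee_pos'],c['hand_eye'].round(3).tolist())
im=c['image'].astype(int); m=(im[...,0]>150)&(im[...,1]<90)&(im[...,2]<90)
k,l,st,ce=cv2.connectedComponentsWithStats(m.astype(np.uint8))
for i in range(1,k):
    if st[i,4]>30: print(st[i],ce[i],ray(ce[i][::-1],s,c,R,.044).round(4))
for dz in (0,.019,.032): print(w2px(s['ee_pos']+R@[0,0,dz],s,c,R))
for X in ([.467,.105,.1335],[.585,.026,.163]): print(w2px(X,s,c,R))
a=cap('scene'); cv2.imwrite('pics/s1.png',cv2.resize(a['image'][60:220,160:400,::-1],None,fx=3,fy=3))
E
```

```text
[ 0.49770919 -0.24339365  0.15996167] [[0.0, -0.946, -0.324, 0.083], [1.0, 0.0, -0.001, 0.0], [0.001, -0.324, 0.946, -0.123], [0.0, 0.0, 0.0, 1.0]]
[487 138  31  35 861] [501.92682927 154.32520325] [ 0.6    -0.3764  0.044 ]
[ 300  175   39   39 1166] [318.79931389 194.2761578 ] [ 0.4993 -0.2435  0.044 ]
[434 295  30  24 488] [449.40778689 306.30737705] [ 0.4417 -0.4205  0.044 ]
[312 335   5  11  35] [314.25714286 339.94285714] [ 0.3477 -0.3061  0.044 ]
[275.96551519 317.49404524]
[255.99727837 317.60733874]
[244.47605265 317.67322575]
[109.08090704 -43.89150882]
[-22.70897168  -8.58178398]
```

View pics/w1.png

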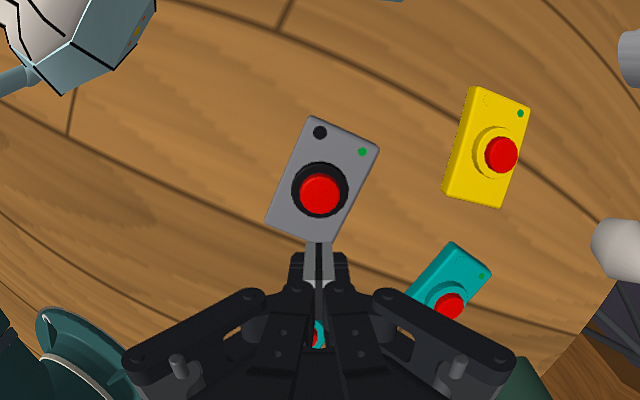

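View pics/s1.png

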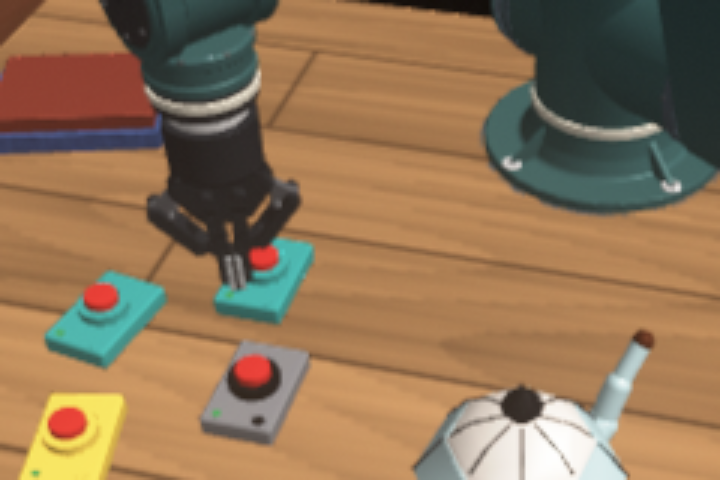

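The wrist view confirms the gripper is over the grey remote's button (pixel 194, 319, giving (0.499, -0.2435)). Next I'll descend and find contact by force.

Call:
servo_tool(
  commands=[
    [0.0015,0,0.02,0],
    [0,0,0.02,0],
    [0,0,0.02,0],
    [0,0,0.02,0],
    [0,0,0.02,0],
    [0,0,0,0],
    [0,0,0,0],
  ],
)

```text
t: 3.47
ee_pos: [0.4983, -0.243, 0.085]
ee_rot: [-0.0, 0.978, 0.208, -0.0]
force: [-0.3, 0.9, -0.0]
gripper_width: 0.002
finger_force: 0.0
```

Call:
servo_tool(
  commands=[
    [0,0,0.006,0],
    [0,0,0.006,0],
    [0,0,0,0],
    [0,0,0,0],
  ],
)

```text
t: 3.8
ee_pos: [0.499, -0.2428, 0.0762]
ee_rot: [0.0, 0.978, 0.209, 0.0]
force: [0.2, -0.5, -1.1]
gripper_width: 0.0
finger_force: 0.0
```

Call:
servo_tool(
  commands=[
    [0,0,0.006,0],
    [0,0,0.006,0],
    [0,0,0,0],
    [0,0,0,0],
  ],
)

```text
t: 4.13
ee_pos: [0.4988, -0.2426, 0.0667]
ee_rot: [-0.0, 0.978, 0.209, -0.0]
force: [-0.1, 0.3, 0.1]
gripper_width: 0.002
finger_force: 0.0
```

Call:
servo_tool(
  commands=[
    [0,0,0.004,0],
    [0,0,0.004,0],
    [0,0,0,0],
    [0,0,0,0],
  ],
)

```text
t: 4.47
ee_pos: [0.4992, -0.2429, 0.061]
ee_rot: [0.0, 0.978, 0.209, 0.0]
force: [-0.1, -0.8, 2.0]
gripper_width: 0.0
finger_force: 1.2
```

Call:
servo_tool(
  commands=[
    [0,0,0.004,0],
    [0,0,0,0],
    [0,0,0,0],
  ],
)

```text
t: 4.72
ee_pos: [0.4992, -0.2428, 0.058]
ee_rot: [0.0, 0.978, 0.209, 0.0]
force: [0.0, -0.2, 4.1]
gripper_width: -0.001
finger_force: 2.0
```

Call:
servo_tool(
  commands=[
    [0,0,0.002,0],
    [0,0,0,0],
    [0,0,0,0],
  ],
)

```text
t: 4.97
ee_pos: [0.4992, -0.2429, 0.0567]
ee_rot: [0.0, 0.978, 0.209, 0.0]
force: [-0.1, -0.1, 6.2]
gripper_width: -0.0
finger_force: 3.4
```

Call:
servo_tool(
  commands=[
    [0,0,0.001,0],
    [0,0,0,0],
    [0,0,-0.03,0],
    [0,0,-0.045,0],
    [0,0,-0.05,0],
    [0,0,-0.05,0],
    [0,0,-0.05,0],
    [0,0,-0.04,0],
  ],
)

```text
t: 5.63
ee_pos: [0.4988, -0.2426, 0.2571]
ee_rot: [0.0, 0.978, 0.209, 0.0]
force: [0.8, -0.4, -0.7]
gripper_width: 0.0
finger_force: 0.0
```

Call:
servo_tool(
  commands=[
    [0.0094,-0.0276,0,0],
    [0.0094,-0.0276,0,0],
    [0.0094,-0.0276,0,0],
    [0.0094,-0.0276,0,0],
    [0.0094,-0.0276,0,0],
    [0.0094,-0.0276,0,0],
    [0.0094,-0.0276,0,0],
    [0.0094,-0.0276,0,0],
  ],
)

```text
t: 6.3
ee_pos: [0.4823, -0.0675, 0.2542]
ee_rot: [-0.0, 0.978, 0.209, -0.0]
force: [1.1, -0.4, 0.2]
gripper_width: 0.007
finger_force: 0.0
```

Call:
servo_tool(
  commands=[
    [0.0094,-0.0276,0,0],
    [0.0094,-0.0276,0,0],
    [0.0094,-0.0276,0,0],
    [0.0094,-0.0276,0,0],
    [0.0094,-0.0276,0,0],
    [0.0094,-0.0276,0,0],
    [0.0094,-0.0276,0,0],
    [0.0094,-0.0276,0,0],
  ],
)

```text
t: 6.97
ee_pos: [0.4661, 0.1067, 0.2542]
ee_rot: [-0.0, 0.978, 0.209, -0.0]
force: [-0.4, 0.2, 0.1]
gripper_width: -0.001
finger_force: 0.0
```

Call:
servo_tool(
  commands=[
    [0,0,0,0],
    [0,0,0,0],
    [0,0,0,0],
  ],
)

```text
t: 7.22
ee_pos: [0.4665, 0.1054, 0.2542]
ee_rot: [0.0, 0.978, 0.209, -0.0]
force: [0.1, 0.2, 0.3]
gripper_width: -0.001
finger_force: 0.0
```

```bash
python3 - <<'E'
from h import *
s,c,R=wrist('w2'); print(s['t'],s['ee_pos'],s['force'])
for X in ([.467,.105,.1335],[.585,.026,.163]): print(w2px(X,s,c,R))
E
```

```text
7.2167 [0.46653171 0.10538223 0.25424421] [0.10149732 0.23000321 0.31768181]
[193.65858647 318.6195931 ]
[111.16661112 479.22248042]
```

View pics/w2.png

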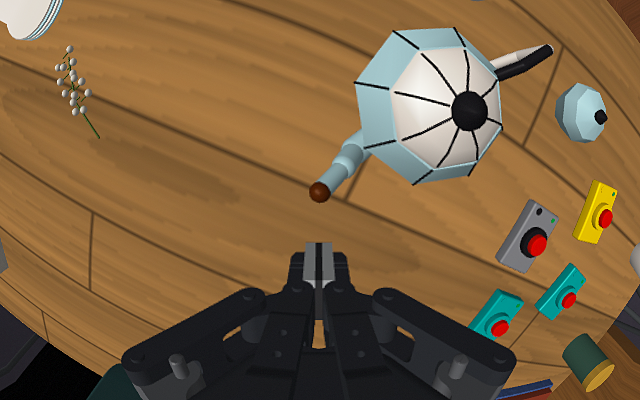

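The tip shows at (191, 319) against a predicted (194, 319), and the knob at about (109, 471), so both agree. I'll descend to 2 cm above the tip.

Call:
servo_tool(
  commands=[
    [0,0,0.02,0],
    [0,0,0.025,0],
    [0,0,0.025,0],
    [0,0,0.02,0],
    [0,0,0.012,0],
    [0,0,0.007,0],
    [0,0,0,0],
    [0,0,0,0],
  ],
)

```text
t: 7.93
ee_pos: [0.467, 0.1054, 0.1732]
ee_rot: [0.0, 0.978, 0.209, 0.0]
force: [-1.1, 0.0, 0.1]
gripper_width: -0.003
finger_force: 0.0
```

```bash
python3 - <<'E'
from h import *
s,c,R=wrist(); print(s['t'],s['ee_pos'],s['force'])
print(w2px([.467,.105,.1335],s,c,R),w2px([.585,.026,.163],s,c,R))
a=cap('scene')['image'][110:210,310:430]; b=c['image'][60:260,200:500]
cv2.imwrite('pics/p1.png',np.vstack([cv2.resize(a,(360,300)),cv2.resize(b,(360,240))])[:,:,::-1])
E
```

```text
7.9333 [0.46695677 0.10537906 0.17319933] [-1.11199759  0.04735837  0.08384643]
[238.52939445 318.3166657 ] [125.76252306 547.92445784]
```

View pics/p1.png

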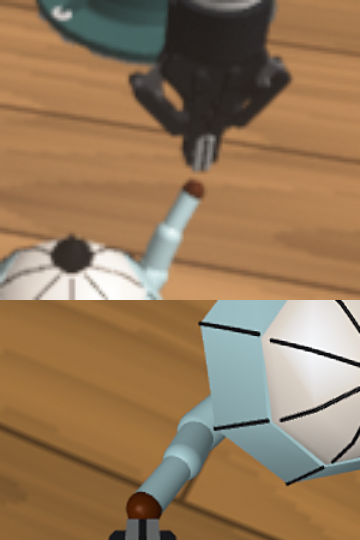

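The fingertips are above the brown tip in both views: scene crop tip at (188, 193), wrist crop tip at (505, 143), with a gap of about 2 cm. I'll hold here.

Call:
servo_tool(
  commands=[
    [0,0,0,0],
    [0,0,0,0],
    [0,0,0,0],
    [0,0,0,0],
    [0,0,0,0],
    [0,0,0,0],
    [0,0,0,0],
    [0,0,0,0],
  ],
)

```text
t: 8.7
ee_pos: [0.4667, 0.1057, 0.1727]
ee_rot: [-0.0, 0.978, 0.209, -0.0]
force: [0.6, 0.1, -0.4]
gripper_width: -0.003
finger_force: 0.0
```

Call:
servo_tool(
  commands=[
    [0,0,0,0],
    [0,0,0,0],
    [0,0,0,0],
    [0,0,0,0],
    [0,0,0,0],
    [0,0,0,0],
    [0,0,0,0],
    [0,0,0,0],
  ],
)

```text
t: 9.37
ee_pos: [0.4667, 0.1057, 0.1727]
ee_rot: [-0.0, 0.978, 0.209, 0.0]
force: [0.1, 0.0, -0.7]
gripper_width: 0.0
finger_force: 0.0
```

Call:
servo_tool(
  commands=[
    [0,0,0,0],
    [0,0,0,0],
    [0,0,0,0],
    [0,0,0,0],
    [0,0,0,0],
    [0,0,0,0],
    [0,0,0,0],
    [0,0,0,0],
  ],
)

```text
t: 10.03
ee_pos: [0.4667, 0.1056, 0.1727]
ee_rot: [-0.0, 0.978, 0.209, -0.0]
force: [-0.0, -0.6, -0.1]
gripper_width: 0.001
finger_force: 0.0
```

Call:
servo_tool(
  commands=[
    [0,0,0,0],
    [0,0,0,0],
    [0,0,0,0],
    [0,0,0,0],
    [0,0,0,0],
    [0,0,0,0],
    [0,0,0,0],
    [0,0,0,0],
  ],
)

```text
t: 10.7
ee_pos: [0.4667, 0.1056, 0.1727]
ee_rot: [0.0, 0.978, 0.209, -0.0]
force: [-0.3, 0.7, 0.3]
gripper_width: -0.003
finger_force: 0.0
```

Call:
servo_tool(
  commands=[
    [0,0,-0.02,0],
    [0,0,-0.03,0],
    [0,0,-0.03,0],
    [0,0,-0.02,0],
    [0,0,-0.01,0],
    [0,0,0,0],
  ],
)

```text
t: 11.2
ee_pos: [0.4673, 0.1057, 0.2563]
ee_rot: [0.0, 0.978, 0.209, 0.001]
force: [-0.2, 0.4, -1.1]
gripper_width: 0.001
finger_force: 0.0
```

Call:
servo_tool(
  commands=[
    [0.0125,0.0202,0,0],
    [0.0125,0.0202,0,0],
    [0.0125,0.0202,0,0],
    [0.0125,0.0202,0,0],
    [0.0125,0.0202,0,0],
    [0.0125,0.0202,0,0],
    [0.0125,0.0202,0,0],
    [0.0125,0.0202,0,0],
  ],
)

```text
t: 11.87
ee_pos: [0.585, 0.0251, 0.2538]
ee_rot: [-0.0, 0.978, 0.209, -0.001]
force: [1.5, -0.3, -0.8]
gripper_width: -0.005
finger_force: 0.0
```

Call:
servo_tool(
  commands=[
    [0,0,0,0],
    [0,0,0,0],
    [0,0,0,0],
  ],
)

```text
t: 12.12
ee_pos: [0.584, 0.0259, 0.2544]
ee_rot: [-0.0, 0.978, 0.209, -0.001]
force: [-0.0, -0.3, -0.9]
gripper_width: -0.002
finger_force: 0.0
```

```bash
python3 - <<'E'
from h import *
s,c,R=wrist(); print(s['t'],s['ee_pos'],s['force'])
p=w2px([.585,.026,.163],s,c,R); print(p)
b=c['image'][100:300,220:420].copy(); cv2.circle(b,(int(round(p[1]))-220,int(round(p[0]))-100),2,(255,0,0),-1)
cv2.imwrite('pics/p2.png',cv2.resize(b,(500,500))[:,:,::-1])
E
```

```text
12.1167 [0.58400871 0.02590944 0.25437962] [-0.01514406 -0.29261276 -0.86264236]
[205.42736624 318.42263489]
```

View pics/p2.png

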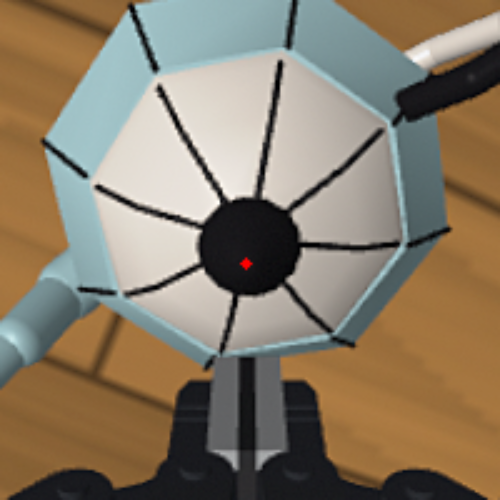

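The predicted knob apex (205, 318) lies within the knob and the fingers are lined up with it. I'll descend 52 mm and hold.

Call:
servo_tool(
  commands=[
    [0.001,0,0.015,0],
    [0,0,0.02,0],
    [0,0,0.018,0],
    [0,0,0.011,0],
    [0,0,0.005,0],
    [0,0,0,0],
    [0,0,0,0],
    [0,0,0,0],
  ],
)

```text
t: 12.83
ee_pos: [0.5856, 0.026, 0.2042]
ee_rot: [0.0, 0.978, 0.209, 0.001]
force: [-0.2, -0.3, 0.1]
gripper_width: -0.001
finger_force: 0.0
```

Call:
servo_tool(
  commands=[
    [0,0,0,0],
    [0,0,0,0],
    [0,0,0,0],
    [0,0,0,0],
    [0,0,0,0],
    [0,0,0,0],
    [0,0,0,0],
    [0,0,0,0],
  ],
)

```text
t: 13.5
ee_pos: [0.5853, 0.026, 0.2035]
ee_rot: [-0.0, 0.978, 0.209, -0.0]
force: [0.1, 0.3, -0.9]
gripper_width: -0.003
finger_force: 0.0
```

```bash
python3 - <<'E'
from h import *
s,c,R=wrist(); print(s['t'],s['ee_pos'],s['force'])
a=cap('scene')['image'][120:240,270:400]; b=c['image'][100:300,220:420]
cv2.imwrite('pics/p3.png',np.hstack([cv2.resize(a,(390,360)),cv2.resize(b,(360,360))])[:,:,::-1])
E
```

```text
13.5 [0.58531403 0.02595086 0.20347099] [ 0.1095933   0.30332983 -0.86296044]
```

View pics/p3.png

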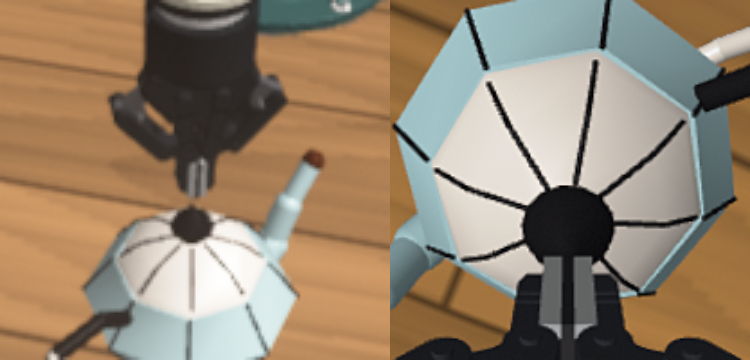

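The scene crop shows the fingertips over the knob (tips at (195, 195), knob top at (210, 195)), about 2 cm clear. I'll hold, then return to the button.

Call:
servo_tool(
  commands=[
    [0,0,0,0],
    [0,0,0,0],
    [0,0,0,0],
    [0,0,0,0],
    [0,0,0,0],
    [0,0,0,0],
    [0,0,0,0],
    [0,0,0,0],
  ],
)

```text
t: 14.27
ee_pos: [0.5853, 0.026, 0.2035]
ee_rot: [-0.0, 0.978, 0.209, 0.0]
force: [0.1, 0.4, 0.4]
gripper_width: 0.0
finger_force: 0.0
```

Call:
servo_tool(
  commands=[
    [0,0,0,0],
    [0,0,0,0],
    [0,0,0,0],
    [0,0,0,0],
    [0,0,0,0],
    [0,0,0,0],
    [0,0,0,0],
    [0,0,0,0],
  ],
)

```text
t: 14.93
ee_pos: [0.5853, 0.026, 0.2035]
ee_rot: [0.0, 0.978, 0.209, 0.0]
force: [-0.5, -0.5, 0.9]
gripper_width: -0.0
finger_force: 0.0
```

Call:
servo_tool(
  commands=[
    [0,0,0,0],
    [0,0,0,0],
    [0,0,0,0],
    [0,0,0,0],
    [0,0,0,0],
    [0,0,0,0],
    [0,0,0,0],
    [0,0,0,0],
  ],
)

```text
t: 15.6
ee_pos: [0.5853, 0.0259, 0.2035]
ee_rot: [-0.0, 0.978, 0.209, 0.0]
force: [0.1, -0.1, -0.2]
gripper_width: 0.0
finger_force: 0.0
```

Call:
servo_tool(
  commands=[
    [0,0,-0.015,0],
    [0,0,-0.025,0],
    [0,0,-0.02,0],
    [0,0,-0.007,0],
    [0,0,0,0],
  ],
)

```text
t: 16.02
ee_pos: [0.5859, 0.0259, 0.2547]
ee_rot: [0.0, 0.978, 0.209, 0.001]
force: [-0.9, -0.1, -0.9]
gripper_width: -0.004
finger_force: 0.0
```

Call:
servo_tool(
  commands=[
    [-0.0157,0.0175,0,0],
    [-0.0157,0.0175,0,0],
    [-0.0157,0.0175,0,0],
    [-0.0157,0.0175,0,0],
    [-0.0157,0.0175,0,0],
    [-0.0157,0.0175,0,0],
    [-0.0157,0.0175,0,0],
    [-0.0157,0.0175,0,0],
  ],
)

```text
t: 16.68
ee_pos: [0.5416, -0.109, 0.2526]
ee_rot: [-0.0, 0.978, 0.209, -0.001]
force: [-0.2, 1.2, -0.8]
gripper_width: -0.001
finger_force: 0.0
```

Call:
servo_tool(
  commands=[
    [-0.0157,0.0175,0,0],
    [-0.0157,0.0175,0,0],
    [-0.0157,0.0175,0,0],
    [-0.0157,0.0175,0,0],
    [-0.0157,0.0175,0,0],
    [-0.0157,0.0175,0,0],
    [-0.0157,0.0175,0,0],
    [-0.0157,0.0175,0,0],
  ],
)

```text
t: 17.35
ee_pos: [0.4985, -0.2433, 0.2526]
ee_rot: [-0.0, 0.978, 0.209, -0.0]
force: [0.9, 1.5, -0.5]
gripper_width: 0.001
finger_force: 0.0
```

Call:
servo_tool(
  commands=[
    [0,0,0,0],
    [0,0,0,0],
    [0,0,0,0],
  ],
)

```text
t: 17.6
ee_pos: [0.499, -0.2422, 0.2531]
ee_rot: [-0.0, 0.978, 0.209, -0.0]
force: [0.2, 0.0, 0.7]
gripper_width: -0.002
finger_force: 0.0
```

Call:
servo_tool(
  commands=[
    [0,0.001,0.035,0],
    [0,0,0.045,0],
    [0,0,0.045,0],
    [0,0,0.045,0],
    [0,0,0.04,0],
    [0,0,0.025,0],
    [0,0,0.013,0],
    [0,0,0,0],
  ],
)

```text
t: 18.27
ee_pos: [0.4988, -0.2421, 0.066]
ee_rot: [-0.001, 0.978, 0.209, -0.001]
force: [0.1, 0.6, -0.8]
gripper_width: -0.002
finger_force: 0.0
```

Call:
servo_tool(
  commands=[
    [0,0,0.004,0],
    [0,0,0.004,0],
    [0,0,0.003,0],
    [0,0,0,0],
    [0,0,0,0],
  ],
)

```text
t: 18.68
ee_pos: [0.5001, -0.2436, 0.0602]
ee_rot: [0.001, 0.978, 0.209, 0.001]
force: [2.2, -0.8, 2.8]
gripper_width: 0.002
finger_force: 1.4
```

Call:
servo_tool(
  commands=[
    [0,0,0.003,0],
    [0,0,0,0],
    [0,0,0,0],
  ],
)

```text
t: 18.93
ee_pos: [0.4999, -0.2436, 0.0575]
ee_rot: [0.0, 0.978, 0.209, 0.0]
force: [3.5, -0.4, 5.5]
gripper_width: 0.001
finger_force: 2.2
```

Call:
servo_tool(
  commands=[
    [0,0,0.0015,0],
    [0,0,0,0],
    [0,0,0,0],
  ],
)

```text
t: 19.18
ee_pos: [0.4999, -0.2437, 0.0566]
ee_rot: [0.0, 0.978, 0.209, 0.0]
force: [2.7, 0.2, 10.4]
gripper_width: -0.003
finger_force: 5.2
```

At the stop (10 N). Releasing.

Call:
servo_tool(
  commands=[
    [0,0,-0.01,0],
    [0,0,-0.03,0],
    [0,0,-0.04,0],
    [0,0,-0.04,0],
    [0,0,-0.03,0],
    [0,0,-0.01,0],
    [0,0,0,0],
    [0,0,0,0],
  ],
)

```text
t: 19.85
ee_pos: [0.499, -0.2432, 0.1753]
ee_rot: [-0.0, 0.978, 0.209, -0.0]
force: [0.3, 0.3, -0.7]
gripper_width: 0.002
finger_force: 0.0
```

```bash
python3 - <<'E'
from h import *
c=cap('scene'); s=manip.read_state(); print(s['t'],s['ee_pos'],s['force'])
for n,rc,w in [('btn',(185,244),12)]:
    im=c['image'].astype(int); m=np.zeros((400,640),bool); m[173:197,232:256]=((im[...,0]>150)&(im[...,1]<90)&(im[...,2]<90))[173:197,232:256]
    print(m.sum(),np.median(pts(c,m)[0],0))
o=cv2.imread('pics/scene0.png')[:,:,::-1].astype(int); d=np.abs(o-im).max(2)[170:260,285:390]; print('changed pixels around the teapot',(d>40).sum())
print(manip.job_done())
E
```

```text
19.9 [ 0.49876798 -0.24300511  0.17473122] [ 0.05621007 -0.5801074   0.12672569]
88 [ 0.50137767 -0.2399358   0.04199127]
changed pixels around the teapot 0
the job is handed in; nothing more can be done
None
```

I did the whole job in the order asked and handed it in at about 20 s: button pressed to start, fingertips held about 2 cm above the spout tip and then the lid knob for over 2 s each, then button pressed again and released; the final picture shows the button back up and no change around the teapot.

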